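Seat a keyed faceplate on its drive pin

TASK

Push one of the aluminium faceplate's black pegs sideways with the fingertips, so that the plate turns on its spindle until the notch in its rim stands over the red drive pin; never lift the plate. Then press down on the middle of its hub with the fingertips until the plate is fully home over the pin, and move clear. Leave the tape measure, the wood block and the screwdriver beside it alone.

Things in the scene. Friction and masses are not known exactly. Their poses are not given: they have to be found in the camera images.
- fixture: round blue fixture, 176 mm across, bolted down; origin at the centre of its underside on the bench, z up along its spindle (hidden in the hub), -x along the red drive pin. A steel seat ring (top at 22 mm) surrounds a brass sleeve that carries the plate: it holds by friction, slides down up to 12 mm under about 6 N of press on the plate, stays where left and does not turn.
- pin_mid (a point): top of the red drive pin, in mid-length, 57 mm from the spindle axis, 31 mm above the bench. The pin is a fixed round bar 10 mm thick that lies level and points radially outward from 47 to 82 mm from the axis, so its end shows beyond the plate's rim.
- faceplate: loose aluminium disc, 132 mm across, 10 mm thick, 0.3 kg, turning on the spindle with light friction; origin at the centre of its underside, z up, -x to the notch, peg_a at +y. Its underside starts 34 mm above the bench (3 mm above the pin) and is home at 22 mm; the pin stops it at 31 mm unless the notch is over it. A short red line on top points to the notch.
- notch_mid (a point): middle of the notch at the level of the plate's underside, 57 mm from the axis. The notch is 16 mm wide with parallel sides and runs in from the rim to 44 mm from the axis, right through the plate.
- hub_top (a point): centre of the flat closed top of the steel hub, 38 mm across, 46 mm above the plate's underside; the place to press.
- peg_a (a point): top centre of a black turning peg: upright, 14 mm thick, 30 mm tall above the plate's top face, 50 mm from the axis, a quarter turn from the notch.
- peg_b (a point): top centre of the other black turning peg, the same, opposite to peg_a.
- tape_measure: bystander: yellow tape measure, 38x97x66 mm, loose; origin at the centre of its underside
- block_1: bystander: small wood block, 38x60x38 mm, loose; origin at the centre of its underside
- screwdriver_0: bystander: red-handled screwdriver, 31x189x31 mm, loose; origin at the centre of its underside
Not all that is in view belongs to the job. Of the things like the fixture, leave any that is orange or turquoise; of the rest the larger one is meant.

How it is judged:
By the outcome, as a careful person would: the job done as asked, in the order asked, and still so for the second after the job is handed in, with the robot touching nothing.
It also fails if it takes over 45 s, if anything falls off the work surface, if the arm or the gripper's body presses on something with over 40 N, if the wrist force passes 120 N, or if a joint passes its speed limit or range.

ROBOT

A 6-joint arm with a two-finger parallel gripper is mounted at the origin on a cart in front of the work surface, level with it; the furniture and walls round the work are solid. World frame = base frame: x ahead of the robot, y to its left, z up, the work surface at z = 0. Lengths are in m, angles in rad, forces in N, time in s.
With the tool pointing down it reaches from about 0.375 to 0.975 m from the base axis. Payload 3.8 kg.
Tool frame: the origin (TCP) lies where the fingers leave the gripper's body, on its centre line; the fingertips stand 73 mm ahead of it and the grasp point (between the pads) lies 54 mm ahead of it (nose_length is the distance from the TCP to the fingertips, in m); z points along the fingers, y is the line along which they close (so a half turn about z gives the same grasp; the last joint's range is limited). The gripper opens to 85 mm and grips with 20 to 120 N. Pads are 22 mm wide; open, the fingers measure 114 mm over their backs; the gripper's body (76 mm by 85 mm) begins 54 mm behind the grasp point. The pads swing forward as they close: fully open they stand 13 mm farther back than shut.
Start: joints at [-0.037, 0.264, 1.604, -0, 1.274, -0.037], TCP at [0.675, -0, 0.304] pointing down, gripper open.
Joint ranges: [-2.63, 2.63], [-0.94, 2.18], [0.31, 2.57], [-1.31, 4.45], [0, 2.66], [-2.55, 2.55]. Speed limits (rad/s): [2.57, 2.57, 3.14, 3.14, 3.14, 3.14].

INTERFACE

Orientations are given as a rotation vector (axis times angle).
In Python, from workcell import read_state, read_camera, calibration, finish_job, look_for, cut_out, tip_of, nose_length gives the robot as it stands.
- The arm moves only by the tool step_arm, never from a script. Its argument "targets" is a list of rows, each a list of 3 entries, a list of its own where there are three numbers: the turn, a rotation vector about the tool's x, y, z in rad, then the shift along the tool's x, y, z in mm, then the finger opening in mm, from 0 to 85.4. In form: [[[ax, ay, az], [x, y, z], grip], ...]. A call has 1 to 5 rows; each row shifts and turns the commanded pose from where the row before left it, along the tool's axes as they then stand; what a row does not reach is not made up. A row lasts 1/12 s, in which the tool goes at most 41.7 mm and 7.16 degrees, less where a joint would pass 70% of its speed; a pose out of reach is approached as far as the arm can. A call with a gripper value outside its range is refused whole. The fingers move at their own pace and stop on an object; "grip_force" is the grip in N (left out, the last holds). Time passes only in rows, so rows that do not move let the fingers close. It gives the time, the measured TCP pose, the force, the opening and the grip force at its end, in the units of the state.
- read_state(): the state, without advancing time (a new reading comes with each control period).
- read_camera(name): name is "scene" or "side" or "wrist"; returns the picture (384x512x3 uint8, red, green, blue); there is no depth.
- calibration(name): a dict with "camera_matrix" (3x3 intrinsics, pixels), "R" (3x3) and "t" (3): a world point X has camera coordinates R X + t. Camera axes: x right, y down, z forward; pixel columns grow to the right and rows downward; lengths in m; the calibration is good to about 2 mm. A picture is of the moment at which its call begins: read the wrist's pose just before it. calibration takes no time and is no camera call; for the wrist camera it gives the pose at the moment of the call.
- finish_job(): hands the job in; it is judged then, once.
Trained networks look in the newest picture that a camera, given by its name, has taken for a name from the list of things; names that differ only in an ending like _2 or _b are one class to them, and where a whole thing is asked for, a point or a joint stands for the part that bears it (a point fixed in the world has none). Each returns a list of dicts, best first, with "score" (0 to 1); they miss things now and then, are a little off and sometimes report something else, mostly with a low value. They report only what shows in the picture. A call takes as long as a camera call. They do not tell look-alikes from the thing itself.
- look_for(camera, query): "extent" ([left, top, right, bottom] in pixels, round what is visible of it).
- cut_out(camera, query): "region" (384x512 bool, what is visible of it) and "extent" ([left, top, right, bottom] in pixels, round what is visible of it).
- tip_of(camera, query): "at" ([row, column] in pixels: a listed point, or the origin of a listed thing).
The state is a dict: "time": time; "q": joint angles; "joint_vel": joint speeds; "joint_torque": joint torques, N m; "tool_pos": TCP position; "tcp_rot": TCP orientation; "wrist_force": force on the tool from outside, world axes, zero at the start; "torque": the same for the moment, N m; "width": opening from 0.0 (shut) to 1.0 (fully open); "grip_force": force on a finger pad.
Only numpy, scipy, OpenCV 4.12 (cv2) and the standard library are available. Lean on these libraries where they do the work, as an engineer would, in place of code of your own. Each camera call takes 0.05 s, during which the arm holds its last target. There are 200 camera calls.

## Working session

There is one attempt and no reset: what is moved stays moved. The work goes in short steps, Python scripts to look and compute and a tool call to move; the robot and the scene stay as the last step left them, time stands still between calls to the robot, and variables do not carry over. Pictures are saved under pics/ and viewed, at most 10 in all, crops included, and the job is handed in when it is done.

Besides the shell and the picture viewer there is one more tool, called by a JSON object that holds its "api" and its "payload", one argument or row to a line. step_arm: Moves the arm, as the interface text tells. Its arguments: {"type":"object","properties":{"targets":{"type":"array","items":{"type":"array"}},"grip_force":{"type":"number"}},"required":["targets"]}

```bash
mkdir -p pics; ls
python3 - <<'E'
from workcell import *
import cv2,numpy as np
s=read_state();print(s['time'],s['tool_pos'],s['tcp_rot'],s['wrist_force'])
a=read_camera("scene");b=read_camera("side")
cv2.imwrite("pics/a.png",cv2.cvtColor(a,4)) ;cv2.imwrite("pics/b.png",cv2.cvtColor(b,4))
for c in("scene","side"):
  for q in("fixture","faceplate","hub_top","peg_a","notch_mid","pin_mid"):
    f=look_for if q in("fixture","faceplate") else tip_of
    print(c,q,[(round(d['score'],2),np.round(d.get('extent',d.get('at'))).tolist()) for d in f(c,q)][:5])
E
```

```text
pics
0.0 [ 6.74437798e-01 -7.73336666e-06  3.02562329e-01] [-2.22032739 -2.22027332  0.00243132] [-0.13387204  0.08123033 -1.04178738]
scene fixture [(0.85, [193.0, 265.0, 298.0, 340.0]), (0.73, [276.0, 172.0, 322.0, 201.0]), (0.62, [243.0, 157.0, 280.0, 179.0])]
scene faceplate [(0.89, [241.0, 185.0, 298.0, 229.0])]
scene hub_top [(0.67, [205.0, 265.0]), (0.64, [195.0, 273.0])]
scene peg_a [(0.75, [205.0, 264.0]), (0.73, [217.0, 296.0]), (0.61, [190.0, 274.0])]
scene notch_mid [(0.7, [214.0, 294.0]), (0.57, [196.0, 270.0])]
scene pin_mid [(0.87, [309.0, 253.0]), (0.86, [224.0, 284.0]), (0.86, [185.0, 310.0]), (0.77, [170.0, 274.0])]
side fixture [(0.94, [220.0, 250.0, 300.0, 295.0]), (0.8, [232.0, 209.0, 293.0, 237.0]), (0.69, [258.0, 177.0, 296.0, 199.0]), (0.64, [232.0, 170.0, 262.0, 182.0])]
side faceplate [(0.92, [239.0, 191.0, 286.0, 218.0])]
side hub_top [(0.89, [194.0, 263.0])]
side peg_a [(0.72, [191.0, 263.0]), (0.58, [204.0, 260.0])]
side notch_mid [(0.81, [212.0, 283.0])]
side pin_mid [(0.85, [188.0, 283.0]), (0.72, [218.0, 275.0]), (0.69, [274.0, 271.0]), (0.65, [176.0, 250.0])]
```

Run:
```python
import cv2,numpy as np
a=cv2.imread("pics/a.png");b=cv2.imread("pics/b.png")
c=np.vstack([cv2.resize(x[130:350,130:400],None,fx=2.9,fy=2.9*300/319*0.475*1.0/0.475 if 0 else 2.9)[:] for x in (a,)])
cv2.imwrite("pics/c.png",c[:600,:800])
cv2.imwrite("pics/d.png",cv2.resize(b[150:310,180:340],None,fx=3.7,fy=3.7))
```

```text
(no output)
```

View pics/a.png

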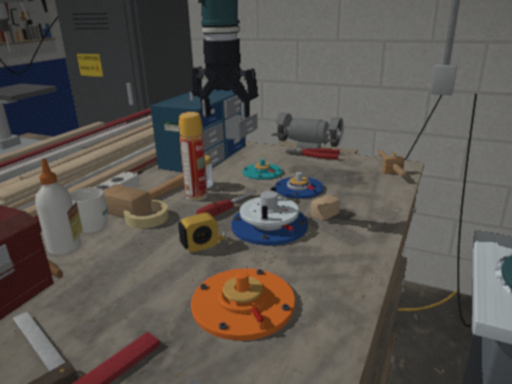

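View pics/c.png

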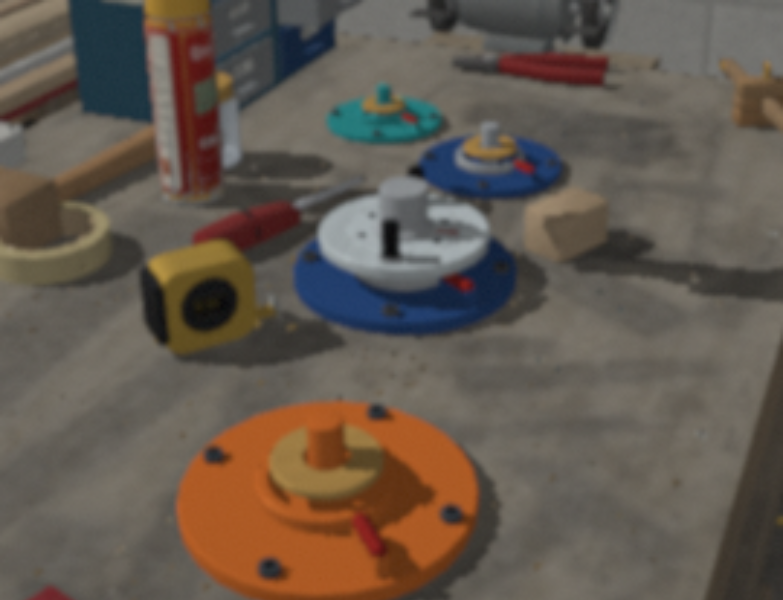

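View pics/d.png

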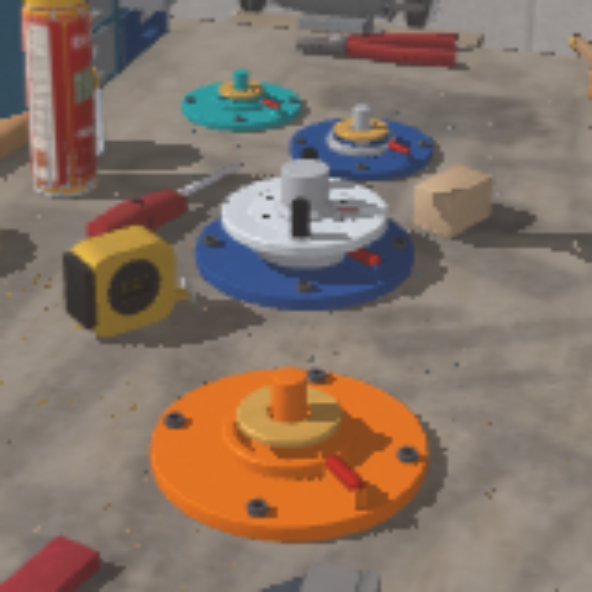

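Candidates (scene, col,row): orange (245,302), turquoise (263,171), small blue (299,187), and the larger blue with the white plate (270,222). I choose the last: its pin end is at about (290,228), its near peg at (264,206) and its hub at (269,195). The close crop confirms this.

```bash
cat > h.py <<'E'
from workcell import *
import cv2,numpy as np
from scipy.spatial.transform import Rotation as Ro
def ray(c,px,cal=None):
    k=cal or calibration(c);R=np.array(k['R']);t=np.array(k['t'])
    d=R.T@np.linalg.solve(np.array(k['camera_matrix']),[px[0],px[1],1.]);return -R.T@t,d
def onz(c,px,z,cal=None):
    o,d=ray(c,px,cal);return o+d*(z-o[2])/d[2]
def proj(X,cal):
    p=np.array(cal['camera_matrix'])@(np.array(cal['R'])@np.asarray(X,float)+np.array(cal['t']));return p[:2]/p[2]
E
python3 - <<'E'
from h import *
print('hub',onz('scene',(269,194.5),.08),onz('side',(262.5,194),.08))
print('peg',onz('scene',(264.7,206),.074),onz('side',(261,204.5),.074))
print('pegb',onz('scene',(273,188.5),.074),onz('side',(263.5,191),.074))
print('pin',onz('scene',(290,228),.026),onz('side',(280.5,220),.026))
print(calibration('wrist'));print(nose_length)
E
```

```text
hub [0.57052269 0.00615545 0.08      ] [ 0.57292028 -0.00078658  0.08      ]
peg [0.5611756  0.05101527 0.074     ] [0.5605681  0.05741179 0.074     ]
pegb [ 0.5802462  -0.03963596  0.074     ] [ 0.57995857 -0.03654687  0.074     ]
pin [0.50821969 0.0388584  0.026     ] [0.50745344 0.04145995 0.026     ]
{'camera_matrix': array([[298.39429147,   0.        , 255.25223961],
       [  0.        , 298.39429147, 193.30916784],
       [  0.        ,   0.        ,   1.        ]]), 'R': array([[ 9.99999811e-01, -5.73268917e-04,  2.23343414e-04],
       [-6.12047283e-04, -9.63878776e-01,  2.66340629e-01],
       [ 6.25911728e-05, -2.66340715e-01, -9.63878945e-01]]), 't': array([-0.6751461 , -0.03344147,  0.37755784])}
0.0726
```

Run:
```python
from h import *
cal=calibration('wrist');w=read_camera('wrist')
print(-cal['R'].T@cal['t'])
cv2.imwrite('pics/w.png',cv2.cvtColor(w,4))
for q in("hub_top","peg_a","notch_mid","pin_mid"):
  z=dict(hub_top=.08,peg_a=.074,notch_mid=.034,pin_mid=.031)[q]
  for d in tip_of('wrist',q): print(q,round(d['score'],2),np.round(d['at']),onz('wrist',d['at'][::-1],z,cal).round(4))
```

```text
[0.67510187 0.06793846 0.37297767]
hub_top 0.77 [181. 152.] [ 5.708e-01 -1.000e-04  8.000e-02]
peg_a 0.84 [130. 140.] [0.562 0.05  0.074]
notch_mid 0.71 [223. 166.] [ 0.5667 -0.063   0.034 ]
notch_mid 0.67 [180. 118.] [ 0.5159 -0.01    0.034 ]
pin_mid 0.94 [143. 122.] [0.5235 0.0327 0.031 ]
pin_mid 0.6 [313. 161.] [ 0.549 -0.192  0.031]
```

View pics/w.png

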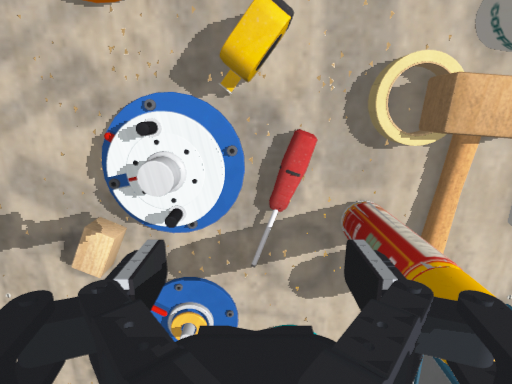

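The wrist view shows the pin end at about (108,136), the notch with its red line at (118,181), peg_a at (147,128), peg_b at (174,217) and the hub at (160,176). The plate must turn about 43° clockwise seen from above, so I push peg_a toward +x from its -x side with the fingers shut.

{"api": "step_arm", "payload": {
  "targets": [
    [[0, 0, 0], [10, -29, 14], 0],
    [[0, 0, 0], [10, -29, 14], 0],
    [[0, 0, 0], [10, -29, 14], 0],
    [[0, 0, 0], [10, -29, 14], 0],
    [[0, 0, 0], [10, -29, 14], 0]
  ],
  "grip_force": 40
}}

```text
time: 1.37
tool_pos: [0.5286, 0.0503, 0.2333]
tcp_rot: [2.222, 2.221, 0.0]
wrist_force: [-0.5, 0.7, 0.1]
width: 0.302
grip_force: 0.0
```

{"api": "step_arm", "payload": {
  "targets": [
    [[0, 0, 0], [0, 0, 0], 0],
    [[0, 0, 0], [0, 0, 0], 0],
    [[0, 0, 0], [0, 0, 0], 0],
    [[0, 0, 0], [0, 0, 0], 0],
    [[0, 0, 0], [0, 0, 0], 0]
  ]
}}

```text
time: 1.78
tool_pos: [0.5319, 0.0498, 0.2353]
tcp_rot: [2.221, 2.219, 0.003]
wrist_force: [0.2, -0.7, 0.8]
width: -0.004
grip_force: 0.0
```

Run:
```python
from h import *
s=read_state();print(s['time'],s['tool_pos'],s['tcp_rot'],s['width'],nose_length, s['wrist_force'])
cal=calibration('wrist');w=read_camera('wrist')
cv2.imwrite('pics/w2.png',cv2.cvtColor(w,4))
for q in("hub_top","peg_a","notch_mid","pin_mid"):
  z=dict(hub_top=.08,peg_a=.074,notch_mid=.034,pin_mid=.031)[q]
  for d in tip_of('wrist',q): print(q,round(d['score'],2),np.round(d['at']),onz('wrist',d['at'][::-1],z,cal).round(4))
```

```text
1.7833 [0.53192502 0.04975805 0.23534052] [2.22051458 2.21941735 0.00344904] -0.0035837925939023693 0.0726 [ 0.16280071 -0.6512819   0.79320303]
hub_top 0.9 [255. 305.] [0.5739 0.0029 0.08  ]
peg_a 0.87 [194. 294.] [0.5638 0.053  0.074 ]
notch_mid 0.57 [246. 237.] [ 0.5144 -0.011   0.034 ]
pin_mid 0.67 [200. 245.] [0.5226 0.0351 0.031 ]
```

View pics/w2.png

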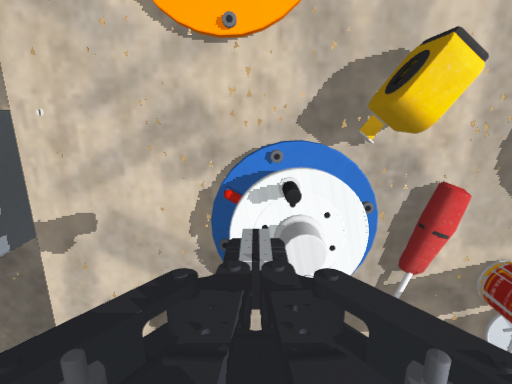

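The plan holds. The view shows peg_a at (293,192), the pin end at (232,196) and the shut fingertips at (256,245). I now descend beside the peg.

{"api": "step_arm", "payload": {
  "targets": [
    [[0, 0, 0], [0, -2, 25], 0],
    [[0, 0, 0], [0, 0, 25], 0],
    [[0, 0, 0], [0, 0, 25], 0],
    [[0, 0, 0], [0, 0, 18], 0],
    [[0, 0, 0], [0, 0, 10], 0]
  ]
}}

```text
time: 2.45
tool_pos: [0.5265, 0.0498, 0.1282]
tcp_rot: [-2.22, -2.219, 0.005]
wrist_force: [-1.2, -0.6, -0.1]
width: -0.0
grip_force: 0.0
```

{"api": "step_arm", "payload": {
  "targets": [
    [[0, 0, 0], [0, 0, 0], 0],
    [[0, 0, 0], [0, 3, 0], 0],
    [[0, 0, 0], [0, 3, 0], 0],
    [[0, 0, 0], [0, 3, 0], 0],
    [[0, 0, 0], [0, 3, 0], 0]
  ]
}}

```text
time: 2.87
tool_pos: [0.5416, 0.0501, 0.1325]
tcp_rot: [2.22, 2.22, 0.004]
wrist_force: [0.0, -0.4, -0.0]
width: 0.003
grip_force: 0.0
```

{"api": "step_arm", "payload": {
  "targets": [
    [[0, 0, 0], [0, 3, 0], 0],
    [[0, 0, 0], [0, 3, 0], 0],
    [[0, 0, 0], [0, 3, 0], 0],
    [[0, 0, 0], [0, 3, 0], 0],
    [[0, 0, 0], [0, 3, 0], 0]
  ]
}}

```text
time: 3.28
tool_pos: [0.5551, 0.0501, 0.1308]
tcp_rot: [-2.221, -2.221, 0.0]
wrist_force: [-1.1, 1.4, 0.6]
width: -0.001
grip_force: 0.6
```

Run:
```python
from h import *
s=read_state();print(s['time'],s['tool_pos'],s['width'], s['wrist_force'])
for c in('scene','side','wrist'):
  w=read_camera(c)
  cv2.imwrite(f'pics/e_{c}.png',cv2.cvtColor(w,4))
  for q in("hub_top","peg_a","notch_mid"):
    z=dict(hub_top=.08,peg_a=.074,notch_mid=.034,pin_mid=.031)[q]
    for d in tip_of(c,q): print(c,q,round(d['score'],2),np.round(d['at']),onz(c,d['at'][::-1],z).round(4))
```

```text
3.2833 [0.5551088  0.05013162 0.13083282] -0.0013484154279258774 [-1.14811203  1.38855091  0.58975467]
scene hub_top 0.97 [194. 272.] [0.5656 0.0025 0.08  ]
scene peg_a 0.78 [205. 262.] [0.5684 0.0493 0.074 ]
scene peg_a 0.56 [190. 279.] [ 0.5644 -0.0387  0.074 ]
scene notch_mid 0.96 [219. 291.] [0.5157 0.0126 0.034 ]
side peg_a 0.67 [192. 267.] [ 0.567  -0.0334  0.074 ]
side peg_a 0.62 [203. 256.] [0.5754 0.0516 0.074 ]
side notch_mid 0.78 [214. 283.] [0.5055 0.0179 0.034 ]
wrist peg_a 0.87 [259. 301.] [0.5762 0.0515 0.074 ]
```

{"api": "step_arm", "payload": {
  "targets": [
    [[0, 0, 0], [0, 3, 0], 0],
    [[0, 0, 0], [0, 3, 0], 0],
    [[0, 0, 0], [0, 3, 0], 0],
    [[0, 0, 0], [0, 3, 0], 0],
    [[0, 0, 0], [0, 3, 0], 0]
  ]
}}

```text
time: 4.3
tool_pos: [0.5703, 0.0499, 0.1308]
tcp_rot: [-2.221, -2.222, 0.001]
wrist_force: [-2.1, -1.1, -0.8]
width: -0.003
grip_force: 0.5
```

{"api": "step_arm", "payload": {
  "targets": [
    [[0, 0, 0], [0, 2, 0], 0],
    [[0, 0, 0], [0, 2, 0], 0],
    [[0, 0, 0], [0, 1, 0], 0],
    [[0, 0, 0], [0, 0, 0], 0],
    [[0, 0, 0], [0, 0, 0], 0]
  ]
}}

```text
time: 4.72
tool_pos: [0.5751, 0.05, 0.1308]
tcp_rot: [-2.222, -2.221, -0.0]
wrist_force: [-0.8, -0.5, -0.2]
width: 0.002
grip_force: 0.3
```

Run:
```python
from h import *
s=read_state();print(s['time'],s['tool_pos'],s['width'], s['wrist_force'])
P=[]
for c in('wrist','scene'):
  w=read_camera(c); P.append(w)
  cv2.imwrite(f'pics/f_{c}.png',cv2.cvtColor(w,4))
  for q in("hub_top","peg_a","notch_mid","pin_mid"):
    z=dict(hub_top=.08,peg_a=.074,notch_mid=.034,pin_mid=.031)[q]
    for d in tip_of(c,q): print(c,q,round(d['score'],2),np.round(d['at']),onz(c,d['at'][::-1],z).round(4))
a=cv2.resize(P[0][100:384,130:430],None,fx=1.33,fy=1.33);b=cv2.resize(P[1][175:250,220:320],None,fx=4,fy=4)
n=max(len(a),len(b));pad=lambda i:np.vstack([i,np.zeros((n-len(i),i.shape[1],3),np.uint8)])
cv2.imwrite('pics/f.png',cv2.cvtColor(np.hstack([pad(a),pad(b)]),4))
```

```text
4.7167 [0.57505675 0.04998697 0.1308329 ] 0.0020529693141520377 [-0.84181137 -0.47204707 -0.1687421 ]
wrist peg_a 0.66 [266. 300.] [0.5964 0.0476 0.074 ]
wrist notch_mid 0.97 [265. 170.] [0.5227 0.026  0.034 ]
wrist pin_mid 0.87 [255. 172.] [0.5236 0.0316 0.031 ]
scene hub_top 0.88 [196. 269.] [0.5689 0.0111 0.08  ]
scene peg_a 0.57 [190. 289.] [ 0.5441 -0.0463  0.074 ]
scene peg_a 0.55 [203. 252.] [0.594  0.0466 0.074 ]
scene notch_mid 0.59 [223. 285.] [0.5198 0.0369 0.034 ]
scene pin_mid 0.95 [184. 312.] [ 0.5359 -0.1938  0.031 ]
scene pin_mid 0.91 [308. 253.] [0.4688 0.3083 0.031 ]
scene pin_mid 0.72 [222. 287.] [0.5209 0.0256 0.031 ]
scene pin_mid 0.37 [168. 271.] [ 0.6775 -0.2569  0.031 ]
```

View pics/f.png

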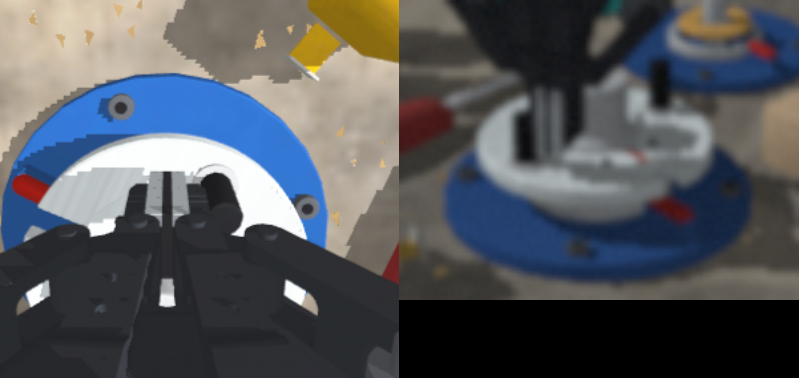

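{"api": "step_arm", "payload": {
  "targets": [
    [[0, 0, 0], [0, 2, 0], 0],
    [[0, 0, 0], [0, 1, 0], 0],
    [[0, 0, 0], [0, 0, 0], 0],
    [[0, 0, 0], [0, -6, 0], 0],
    [[0, 0, 0], [0, 0, -30], 0]
  ]
}}

```text
time: 5.63
tool_pos: [0.567, 0.0499, 0.155]
tcp_rot: [-2.216, -2.215, 0.014]
wrist_force: [-1.0, -0.8, -0.9]
width: 0.002
grip_force: 0.0
```

{"api": "step_arm", "payload": {
  "targets": [
    [[0, 0, 0], [0, 0, -30], 0],
    [[0, 0, 0], [-10, 20, -25], 0],
    [[0, 0, 0], [-15, 25, -20], 0],
    [[0, 0, 0], [-15, 25, -15], 0],
    [[0, 0, 0], [-10, 18, 0], 0]
  ]
}}

```text
time: 6.05
tool_pos: [0.664, -0.0009, 0.2567]
tcp_rot: [2.216, 2.216, 0.011]
wrist_force: [0.3, 0.3, -0.3]
width: 0.001
grip_force: 0.0
```

{"api": "step_arm", "payload": {
  "targets": [
    [[0, 0, 0], [0, 0, 0], 0],
    [[0, 0, 0], [0, 0, 0], 0]
  ]
}}

```text
time: 6.22
tool_pos: [0.6606, -0.0004, 0.2511]
tcp_rot: [2.222, 2.22, 0.001]
wrist_force: [0.3, 0.5, -0.6]
width: -0.001
grip_force: 0.0
```

```bash
cat > m.py <<'E'
from h import *
import sys
s=read_state();print(s['time'],s['tool_pos'],s['wrist_force'])
cal=calibration('wrist');w=read_camera('wrist')
c=(.572,.001)
for q in("hub_top","peg_a","notch_mid","pin_mid"):
    z=dict(hub_top=.08,peg_a=.074,notch_mid=.034,pin_mid=.031)[q]
    for d in tip_of('wrist',q):
      X=onz('wrist',d['at'][::-1],z,cal); print(q,round(d['score'],2),np.round(d['at'],1),X.round(4),np.degrees(np.arctan2(X[1]-c[1],X[0]-c[0])).round(1),np.hypot(X[1]-c[1],X[0]-c[0]).round(4))
u,v=map(int,proj((.535,.02,.034),cal));r=w[v-60:v+60,u-60:u+100]
print(u,v);cv2.imwrite(sys.argv[1],cv2.cvtColor(cv2.resize(r,None,fx=5,fy=5,interpolation=cv2.INTER_NEAREST),4))
E
python3 m.py pics/g.png
```

```text
6.2167 [ 6.60593935e-01 -4.17722454e-04  2.51093052e-01] [ 0.26791674  0.49659102 -0.58957199]
hub_top 0.69 [192.7 150.2] [0.5732 0.0019 0.08  ] 37.4 0.0015
peg_a 0.71 [138.  178.7] [0.5986 0.0464 0.074 ] 59.6 0.0526
peg_a 0.64 [194.9 149. ] [ 0.5698 -0.0017  0.074 ] -129.3 0.0034
notch_mid 0.92 [151.6 111.5] [0.5233 0.0302 0.034 ] 149.0 0.0568
pin_mid 0.61 [152.  113.5] [0.5238 0.0295 0.031 ] 149.5 0.056
pin_mid 0.35 [194.3 150.6] [ 0.5556 -0.0131  0.031 ] -139.3 0.0216
124 162
```

View pics/g.png

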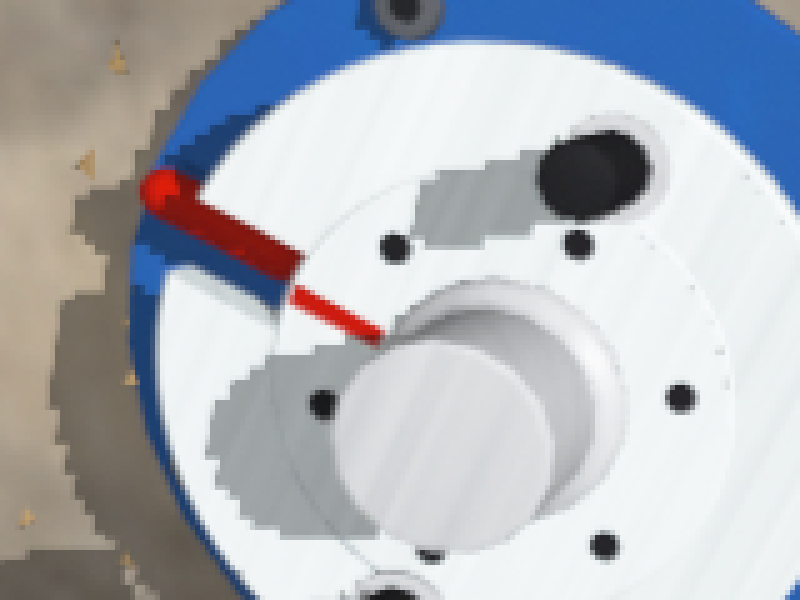

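The notch now stands nearly over the pin: the pin runs from (160,190) to (290,270) in the crop and the red line from (293,292) to (380,337). I compute the remaining error with parallax taken out.

Run:
```python
from h import *
cal=calibration('wrist')
f=lambda u,v,z:onz('wrist',(64+(u-2)/5,102+(v-2)/5),z,cal)[:2]
c=f(444,446,.08);print('hub',c)
from scipy.optimize import least_squares
def ang(n,*p):
  P=[f(*q) for q in p];d=P[0]-P[-1]
  print(n,'dir',np.degrees(np.arctan2(d[1],d[0])).round(1),'bearing',[np.degrees(np.arctan2(*(q-c)[::-1])).round(1) for q in P],'r',[np.hypot(*(q-c)).round(4) for q in P])
ang('line',(293,292,.044),(380,337,.044))
ang('notch lower',(172,268,.044),(285,325,.044))
ang('notch upper',(200,198,.044),(303,255,.044))
ang('pin lower edge',(165,212,.026),(278,282,.026))
ang('pin tip',(160,190,.026),(160,190,.026))
for th in (145,147,149,151):
  t=np.radians(th);e=np.array([np.cos(t),np.sin(t)]);n=np.array([-e[1],e[0]])
  g=lambda r,s,z:(((proj([*(c+r*e+s*n),z],cal)-[64,102])*5+2).round().astype(int).tolist())
  print(th,'line',g(.03,0,.044),g(.044,0,.044),'notch',[(g(.046,s,.044),g(.065,s,.044)) for s in(-.008,.008)],'pinends s+-5',[(g(.048,s,.026),g(.082,s,.026)) for s in(-.005,.005)])
```

```text
hub [0.5733074  0.00466322]
line dir 151.0 bearing [np.float64(152.4), np.float64(153.4)] r [np.float64(0.0432), np.float64(0.0257)]
notch lower dir 151.5 bearing [np.float64(157.9), np.float64(161.2)] r [np.float64(0.0649), np.float64(0.0428)]
notch upper dir 149.4 bearing [np.float64(145.0), np.float64(143.0)] r [np.float64(0.0649), np.float64(0.0446)]
pin lower edge dir 146.1 bearing [np.float64(154.7), np.float64(158.8)] r [np.float64(0.0768), np.float64(0.0527)]
pin tip dir 0.0 bearing [np.float64(152.1), np.float64(152.1)] r [np.float64(0.0791), np.float64(0.0791)]
145 line [368, 307] [302, 264] notch [([313, 222], [220, 161]), ([271, 293], [180, 234])] pinends s+-5 [([335, 218], [178, 116]), ([310, 260], [155, 159])]
147 line [365, 311] [298, 271] notch [([307, 228], [213, 171]), ([269, 301], [176, 245])] pinends s+-5 [([330, 225], [171, 128]), ([307, 268], [149, 172])]
149 line [363, 316] [294, 278] notch [([302, 235], [207, 181]), ([267, 309], [172, 256])] pinends s+-5 [([326, 232], [164, 140]), ([304, 275], [144, 185])]
151 line [361, 321] [291, 285] notch [([297, 242], [200, 191]), ([265, 317], [169, 268])] pinends s+-5 [([321, 239], [158, 153]), ([302, 283], [139, 199])]
```

Run:
```python
from h import *
from scipy.optimize import least_squares
cal=calibration('wrist')
w=cv2.imread('pics/g.png')[2::5,2::5].astype(float);B,G,R=w[...,0],w[...,1],w[...,2]
red=(R-np.maximum(G,B));
for v in range(30,68,1): print(v,''.join('%4d'%x for x in red[v,28:64]) if v%2==0 else '',end='\n' if v%2==0 else '')
# full model fit: centre(2), pin angle, notch angle using lower pin edge, line
low=[]
for u in range(34,57):
  col=red[:,u]; vs=np.where(col[30:62]>60)[0]+30
  # pin component: first run
  run=[vs[0]]
  for x in vs[1:]:
    if x==run[-1]+1: run.append(x)
    else: break
  low.append((u,run[0]-.5,run[-1]+.5))
print(low)
ln=[];vv,uu=np.where(red>100)
m=(uu>=59)&(uu<=75)&(vv>=57)&(vv<=68)&(vv-57>(uu-59)*.4-1.5)
P=np.array([onz('wrist',(64+u,102+v),.044,cal)[:2] for u,v in zip(uu[m],vv[m])])
vx,vy,x0,y0=cv2.fitLine(P.astype(np.float32),cv2.DIST_L2,0,1e-6,1e-6).ravel()
print('line',np.degrees(np.arctan2(vy,vx))%180,x0,y0)
Q=np.array([onz('wrist',(64+u,102+l),.026,cal)[:2] for u,_,l in low if 36<=u<=55])
vx,vy,x0,y0=cv2.fitLine(Q.astype(np.float32),cv2.DIST_HUBER,0,1e-6,1e-6).ravel()
print('pinlow',np.degrees(np.arctan2(vy,vx))%180,x0,y0)
```

```text
30    9   9   9  -2 -73-127-130-121 -83 -83 -83 -82 -83 -83 -82 -82 -69 -34 -13  -6  -5  -5  -5  -5  -4  -5  -5  -5  -5  -6  -5  -4  -5  -5  -5  -5
31 32    8   9  -7 -87-117 -78 -83 -79 -74 -74 -78 -81 -83 -83 -78 -52 -23  -6  -5  -4  -5  -6  -5  -5  -4  -4  -5  -5  -5  -5  -4  -5  -4  -4  -5  -5
33 34   12  29  75 141 157 159 137  39 -12 -44 -60 -65 -66 -55 -29  -8  -4  -5  -4  -4  -6  -4  -5  -4  -4  -4  -4  -5  -5  -5  -5  -4  -5  -4  -5  -5
35 36   78 146 167 182 190 190 177 129  96  92  84  40 -12 -19  -6  -4  -5  -4  -5  -5  -5  -5  -4  -4  -4  -4  -5  -4  -5  -5  -4  -4  -5  -5  -5  -5
37 38  115 153 174 189 190 183 184 168 104 101  99  50   4  -5  -4  -4  -4  -5  -5  -5  -4  -5  -5  -4  -5  -6  -5  -4  -4  -4  -4  -5  -5  -5  -5  -5
39 40   57 127 153 162 155 103 109 110 108 108 107  89  50  11  -2  -4  -5  -4  -5  -5  -4  -4  -4  -5  -6  -5  -4  -4  -4  -5  -5  -5  -6  -5  -5  -4
41 42  -26 -26  61 109 106  98 101 103 105 107 108 110 111 108 104  90  51  14  -3  -4  -5  -4  -4  -4  -5  -5  -5  -4  -5  -5  -5  -5  -4  -4  -5  -4
43 44  -71 -82 -82 -75 -32  31  72  92  97 101
[... 2112 characters left out ...]
p.float64(41.5), np.float64(48.5)), (43, np.float64(41.5), np.float64(48.5)), (44, np.float64(42.5), np.float64(49.5)), (45, np.float64(42.5), np.float64(49.5)), (46, np.float64(43.5), np.float64(50.5)), (47, np.float64(43.5), np.float64(50.5)), (48, np.float64(44.5), np.float64(51.5)), (49, np.float64(44.5), np.float64(52.5)), (50, np.float64(45.5), np.float64(52.5)), (51, np.float64(45.5), np.float64(53.5)), (52, np.float64(46.5), np.float64(53.5)), (53, np.float64(46.5), np.float64(54.5)), (54, np.float64(47.5), np.float64(54.5)), (55, np.float64(47.5), np.float64(55.5)), (56, np.float64(48.5), np.float64(55.5))]
line 151.24289 0.5420986 0.020548576
pinlow 150.31006 0.51457155 0.029955016
```

The line and the pin agree to about 0.1 mm across the notch and to within 1° in direction, so the plate is aligned. Next I go above the hub at (0.573, 0.0035) and press.

{"api": "step_arm", "payload": {
  "targets": [
    [[0, 0, 0], [1, -25, 8], 0],
    [[0, 0, 0], [1, -30, 16], 0],
    [[0, 0, 0], [1, -25, 22], 0],
    [[0, 0, 0], [1, -8, 25], 0],
    [[0, 0, 0], [0, 0, 15], 0]
  ]
}}

```text
time: 6.88
tool_pos: [0.5674, 0.0048, 0.1621]
tcp_rot: [-2.218, -2.219, 0.005]
wrist_force: [0.5, 0.5, -0.1]
width: -0.0
grip_force: 0.0
```

{"api": "step_arm", "payload": {
  "targets": [
    [[0, 0, 0], [0, 0, 0], 0],
    [[0, 0, 0], [0, 0, 3], 0],
    [[0, 0, 0], [0, 0, 3], 0],
    [[0, 0, 0], [0, 0, 3], 0],
    [[0, 0, 0], [0, 0, 2], 0]
  ]
}}

```text
time: 7.3
tool_pos: [0.5731, 0.004, 0.1549]
tcp_rot: [2.22, 2.22, 0.002]
wrist_force: [0.3, 0.3, -0.2]
width: 0.001
grip_force: 0.0
```

{"api": "step_arm", "payload": {
  "targets": [
    [[0, 0, 0], [0, 0, 2], 0],
    [[0, 0, 0], [0, 0, 2], 0],
    [[0, 0, 0], [0, 0, 1], 0],
    [[0, 0, 0], [0, 0, 0], 0]
  ]
}}

```text
time: 7.63
tool_pos: [0.5729, 0.004, 0.1502]
tcp_rot: [2.221, 2.22, 0.002]
wrist_force: [-1.1, 0.3, 3.7]
width: 0.003
grip_force: 2.3
```

{"api": "step_arm", "payload": {
  "targets": [
    [[0, 0, 0], [0, 0, 1], 0],
    [[0, 0, 0], [0, 0, 1], 0],
    [[0, 0, 0], [0, 0, 1], 0],
    [[0, 0, 0], [0, 0, 0], 0]
  ]
}}

```text
time: 7.97
tool_pos: [0.5729, 0.004, 0.1475]
tcp_rot: [2.221, 2.22, 0.002]
wrist_force: [-2.3, 0.4, 5.7]
width: -0.003
grip_force: 3.3
```

{"api": "step_arm", "payload": {
  "targets": [
    [[0, 0, 0], [0, 0, 1], 0],
    [[0, 0, 0], [0, 0, 1], 0],
    [[0, 0, 0], [0, 0, 1], 0],
    [[0, 0, 0], [0, 0, 0], 0]
  ]
}}

```text
time: 8.3
tool_pos: [0.5729, 0.004, 0.1445]
tcp_rot: [2.221, 2.22, 0.002]
wrist_force: [-2.3, -0.6, 7.0]
width: 0.0
grip_force: 3.4
```

It slides freely at about 6 N and has already gone past the 31 mm level where the pin would stop it, so the notch is over the pin. I carry on to the seat.

{"api": "step_arm", "payload": {
  "targets": [
    [[0, 0, 0], [0, 0, 1], 0],
    [[0, 0, 0], [0, 0, 1], 0],
    [[0, 0, 0], [0, 0, 1], 0],
    [[0, 0, 0], [0, 0, 0], 0]
  ]
}}

```text
time: 8.63
tool_pos: [0.5729, 0.004, 0.1415]
tcp_rot: [2.221, 2.22, 0.002]
wrist_force: [-2.3, 0.7, 6.4]
width: 0.005
grip_force: 3.4
```

{"api": "step_arm", "payload": {
  "targets": [
    [[0, 0, 0], [0, 0, 1], 0],
    [[0, 0, 0], [0, 0, 1], 0],
    [[0, 0, 0], [0, 0, 0], 0]
  ]
}}

```text
time: 8.88
tool_pos: [0.573, 0.004, 0.1406]
tcp_rot: [2.221, 2.221, 0.002]
wrist_force: [-6.0, 1.0, 13.6]
width: 0.002
grip_force: 6.8
```

{"api": "step_arm", "payload": {
  "targets": [
    [[0, 0, 0], [0, 0, 1], 0],
    [[0, 0, 0], [0, 0, 1], 0],
    [[0, 0, 0], [0, 0, 0], 0],
    [[0, 0, 0], [0, 0, 0], 0]
  ]
}}

```text
time: 9.22
tool_pos: [0.573, 0.004, 0.1405]
tcp_rot: [2.221, 2.221, 0.002]
wrist_force: [-9.6, 0.7, 24.7]
width: 0.004
grip_force: 12.4
```

{"api": "step_arm", "payload": {
  "targets": [
    [[0, 0, 0], [0, 0, -3], 0],
    [[0, 0, 0], [0, 0, -5], 0],
    [[0, 0, 0], [0, 0, -20], 0],
    [[0, 0, 0], [0, 0, -30], 0],
    [[0, 0, 0], [0, 20, -25], 0]
  ]
}}

```text
time: 9.63
tool_pos: [0.5889, 0.0041, 0.2186]
tcp_rot: [-2.219, -2.218, 0.006]
wrist_force: [0.3, -0.8, -0.5]
width: -0.002
grip_force: 0.0
```

{"api": "step_arm", "payload": {
  "targets": [
    [[0, 0, 0], [-5, 25, -20], 0],
    [[0, 0, 0], [0, 25, 0], 0],
    [[0, 0, 0], [0, 20, 0], 0],
    [[0, 0, 0], [0, 0, 0], 0],
    [[0, 0, 0], [0, 0, 0], 0]
  ]
}}

```text
time: 10.05
tool_pos: [0.6624, -0.0011, 0.2383]
tcp_rot: [-2.221, -2.221, 0.001]
wrist_force: [0.3, -0.3, -0.3]
width: -0.002
grip_force: 0.0
```

```bash
python3 m.py pics/k.png
```

```text
10.05 [ 0.66236901 -0.00108122  0.23827232] [ 0.34520875 -0.25278986 -0.33630104]
hub_top 0.84 [194.5 145.9] [0.5757 0.0031 0.08  ] 29.5 0.0043
peg_a 0.86 [136.9 176.4] [0.6015 0.0476 0.074 ] 57.6 0.0551
peg_a 0.67 [238.5 127.3] [ 0.5539 -0.0373  0.074 ] -115.3 0.0423
notch_mid 0.79 [152.3 110.1] [0.5293 0.0304 0.034 ] 145.5 0.0518
notch_mid 0.42 [218.3 294.4] [ 0.7003 -0.0339  0.034 ] -15.2 0.133
pin_mid 0.71 [152.7 103.8] [0.522  0.0296 0.031 ] 150.2 0.0576
pin_mid 0.69 [238.3 129.3] [ 0.5359 -0.0562  0.031 ] -122.2 0.0677
117 163
```

View pics/k.png

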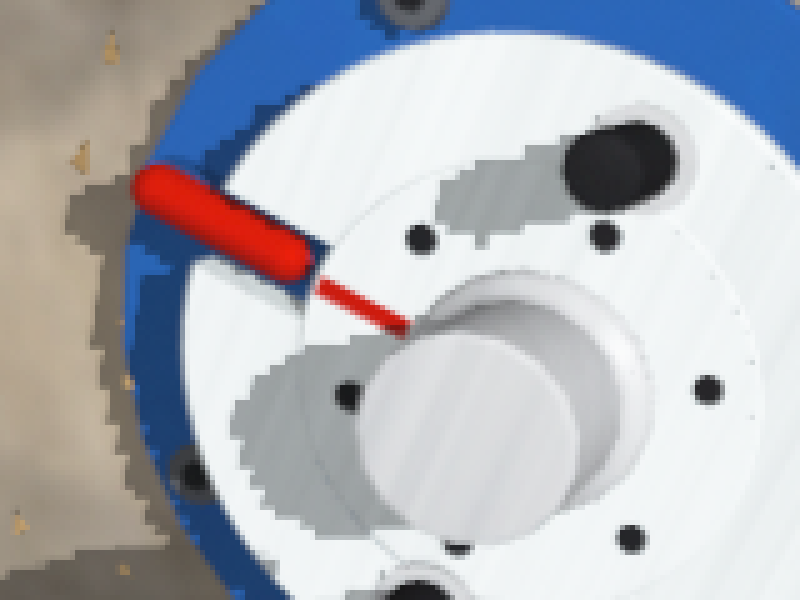

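The pin, from (155,185) to (300,265), now lies in the middle of the notch level with the plate's top. The plate is home and the arm is clear.

```bash
python3 -c "
from workcell import *
print(finish_job())"
```

```text
the job is handed in; nothing more can be done
None
```

I turned the faceplate until its notch stood over the red pin, pressed it fully home on the hub, moved clear without touching the three bystanders, and handed the job in at about 10 s of the 45 s allowed.

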